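# Release the safety hook of the medicine cupboard and take out the bottle

### The job

The medicine cupboard on the bench stands ajar, held by its child-safety hook. Reach down through the gap behind the door's top edge, press the sprung orange hook down gently until you feel it land, and with it held down draw the door free and swing it wide open. Then take the bottle out of the rack on the door and set it down upright on the bench top, leaving everything else where it is.

Things in the scene. Friction and masses are not known exactly. Their poses are not given: they have to be found in the camera images.
- cupboard: White cupboard, 190 wide (its y), 110 deep, top at z 200 mm; origin under its centre, front faces its -x, +y is left seen from the front. The door's upright hinge line is at its (-55, +95). Just behind its front edge hangs a steel keeper frame: the hook must duck under its lip and stay above its sill. The keeper is screwed on up to 7 mm higher or lower each time, unmeasured.
- door (a joint): Angle of the door, rad: 0 shut, starts near 0.25, the hook stops it at about 0.28, freed past 0.40, stop at 1.5. It stays where it is left. Panel 14 thick, 188 wide, top at z 198 mm; its inner face passes through the hinge line. At 0.25 the gap to the cupboard is 38 mm wide at the hook. From above, a growing angle turns clockwise.
- hook: Orange hook on the door's inner face, 152 mm from the hinge line. Origin: top of its ribbed thumb plate at the door face, z 172 mm at rest; +x points inward from the door, y along the door, plate 3 to 36 mm out, 24 wide. It slides straight down on a spring (1 N rising to 4 N). Frees 2 to 16 mm down, lands on the sill 1.5 mm deeper (about 8 N/mm). Above 18 N it breaks, or if 35 N in all loads it.
- bottle: White bottle, 43 mm diameter, 98 tall; its cap is 27 mm diameter, the top 16 mm. Origin: centre of its underside. It stands loose in a clear rack on the door's inner face, 76 mm from the hinge line, axis 28 mm from the face; rack floor z 80, rim z 108 mm; its underside must clear the rim, and the door top (z 198) to cross the door. The bench round x 0.47, y 0.20 m (left of the cupboard) is free.
- label_roll: Bystander: roll of labels, 58 mm diameter, 35 high, on top of the cupboard; origin under its centre.
- dropper: Bystander: amber dropper bottle, 34 mm diameter, 102 tall, on the cupboard's floor inside; origin under its centre.
- beaker: Bystander: grey-white dosing cup, 67 mm diameter, 68 tall, on the bench beside the cupboard; origin under its centre.
There are look-alikes about, which are no part of the job. What is shaped like the bottle but blue or red is not meant.

How it is judged:
By the outcome, as a careful person would: the job done as asked, in the order asked, and still so for the second after the job is handed in, with the robot touching nothing.
It also fails if it takes over 58 s, if anything falls off the work surface, if the arm or the gripper's body presses on something with over 40 N, if the wrist force passes 120 N, or if a joint passes its speed limit or range.

### The arm

A 6-joint arm with a two-finger parallel gripper is mounted at the origin on a cart in front of the work surface, level with it; the furniture and walls round the work are solid. World frame = base frame: x ahead of the robot, y to its left, z up, the work surface at z = 0. Lengths are in m, angles in rad, forces in N, time in s.
With the tool pointing down it reaches from about 0.35 to 0.725 m from the base axis. Payload 4.3 kg.
Tool frame: the origin (TCP) lies between the finger pads; the fingertips stand 8 mm ahead of it and the grasp point (between the pads) lies 11 mm behind it; z points along the fingers, y is the line along which they close (so a half turn about z gives the same grasp; the last joint's range is limited). The gripper opens to 85 mm and grips with 20 to 120 N. Pads are 22 mm wide; open, the fingers measure 114 mm over their backs; the gripper's body (76 mm by 85 mm) begins 54 mm behind the grasp point. The pads swing forward as they close: fully open they stand 13 mm farther back than shut.
Start: joints at [1.109, 0.377, 0.081, 1.274, 0, 1.46], TCP at [0.198, 0.54, 0.205] pointing down, gripper open.
Joint ranges: [-2.72, 2.72], [-0.84, 1.66], [-1.02, 1.22], [-1.77, 2.12], [-1.37, 1.28], [-3.14, 3.14]. Speed limits (rad/s): [2.57, 2.57, 3.14, 3.14, 3.14, 3.14].

### API

Orientations are given as [roll, pitch, yaw] about the fixed x, y, z axes, in that order (R = Rz(yaw) Ry(pitch) Rx(roll)).
In Python, from plant import bot, hand, kinematics, imaging, sign_off, get_time, get_joints, get_qd, get_tau, get_tcp_pos, get_ee_rot, get_contact_force, get_wrist_torque, get_finger_gap, get_finger_force gives the robot as it stands. The module is installed in compiled form; this text tells all that it offers. Calls block until the motion is done:
- bot.move_pose(position, orientation): joint-space move of the TCP to a pose.
- bot.movel(position, rot=None, velocity=0.15): straight line of the TCP; rot=None keeps the orientation; velocity is the mean speed in m/s.
- bot.move_joints(angles): joint-space move.
- hand.open_gripper() and hand.close(): open the fingers fully, or close them until they stop; the grip force is fixed at half the most.
- bot.dwell(seconds).
- kinematics.solve_ik(position, orientation): joint angles nearest the present ones, or None.
- imaging.capture(name): name is "scene" or "top"; returns (picture, depth): 420x560x3 uint8, blue, green, red; 420x560 float32, m along the optical axis (not along the pixel's ray), 0 where there is no reading.
- imaging.camera_info(name): a dict with "mtx" (3x3 intrinsics, pixels), "D" ([k1, k2, p1, p2, k3] as OpenCV has them; the pictures are not rectified), "view" (4x4, takes a point from world to camera coordinates). Camera axes: x right, y down, z forward; pixel columns grow to the right and rows downward; lengths in m; the calibration is good to about 2 mm. A picture is of the moment at which its call begins. camera_info takes no time and is no camera call.
A pose or a line that the arm cannot do raises bot.Unreachable and nothing moves.
- sign_off(): hands the job in; it is judged then, once.
Trained networks look in the newest picture that a camera, given by its name, has taken for a name from the list of things; names that differ only in an ending like _2 or _b are one class to them, and where a whole thing is asked for, a point or a joint stands for the part that bears it (a point fixed in the world has none). Each returns a list of dicts, best first, with "p" (0 to 1); they miss things now and then, are a little off and sometimes report something else, mostly with a low value. They report only what shows in the picture. A call takes as long as a camera call. They do not tell look-alikes from the thing itself.
- imaging.spot_in(camera, target): "xy" ([column, row] in pixels, amid what is visible of it).
- imaging.outline_of(camera, target): "mask" (420x560 bool, what is visible of it) and "xy" ([column, row] in pixels, amid what is visible of it).
- imaging.place_of(camera, target): "xy" ([column, row] in pixels: a listed point, or the origin of a listed thing).
Readings, each from a call of its own:
- get_time(): time.
- get_joints(): joint angles.
- get_qd(): joint speeds.
- get_tau(): joint torques, N m.
- get_tcp_pos(): TCP position.
- get_ee_rot(): TCP orientation.
- get_contact_force(): force on the tool from outside, world axes, zero at the start.
- get_wrist_torque(): the same for the moment, N m.
- get_finger_gap(): finger opening in m.
- get_finger_force(): force on a finger pad.
Only numpy, scipy, OpenCV 4.12 (cv2) and the standard library are available. Lean on these libraries where they do the work, as an engineer would, in place of code of your own. Each camera call takes 0.05 s, during which the arm holds its last target. There are 200 camera calls.

## Working session

There is one attempt and no reset: what is moved stays moved. The work goes in short steps, each a Python script; the robot and the scene stay as the last script left them, time stands still between calls to the robot, and variables do not carry over. Pictures are saved under pics/ and viewed, at most 12 in all, crops included, and the job is handed in when it is done.

```bash
mkdir -p pics
cat > h.py <<'E'
import numpy as np, cv2
from plant import *
def cap(n,save=None):
    p,d=imaging.capture(n)
    if save: cv2.imwrite('pics/'+save,p)
    return p,d
def pts(n,uv,z):
    "pixels + depth -> world"
    c=imaging.camera_info(n); uv=np.asarray(uv,float).reshape(-1,1,2)
    r=cv2.undistortPoints(uv,np.array(c['mtx']),np.array(c['D'])).reshape(-1,2)
    z=np.asarray(z,float).reshape(-1,1)
    P=np.hstack([r*z,z]); V=np.array(c['view'])
    return (P-V[:3,3])@V[:3,:3]
def ray(n,uv,h):
    "pixel ray with plane z=h"
    a=pts(n,uv,[0.1]); b=pts(n,uv,[1.0]); t=(h-a[:,2])/(b[:,2]-a[:,2]); return (a+t[:,None]*(b-a))
def cloud(n,mask,d):
    v,u=np.nonzero(mask&(d>0)); return pts(n,np.c_[u,v],d[v,u])
E
python3 - <<'E'
from h import *
np.set_printoptions(precision=4,suppress=True)
for n in("scene","top"):
    p,d=cap(n,n+'0.png')
    np.savez(n+'0.npz',p=p,d=d)
    for t in("cupboard","door","hook","bottle","label_roll","dropper","beaker"):
        for o in imaging.outline_of(n,t)[:2]:
            m=o['mask']; c=cloud(n,m,d)
            print(n,t,round(o['p'],2),np.round(o['xy']),m.sum(), np.percentile(c,[3,50,97],axis=0).round(3).tolist() if len(c) else '')
        for o in imaging.place_of(n,t)[:2]: print('   place',round(o['p'],2),np.round(o['xy'],1))
print(get_time())
E
```

```text
scene cupboard 0.6 [292. 193.] 5010 [[0.409, -0.254, 0.04], [0.499, -0.113, 0.148], [0.605, -0.104, 0.2]]
   place 0.95 [289.7 220.9]
scene door 0.8 [295. 204.] 3555 [[0.404, -0.121, 0.037], [0.491, -0.111, 0.125], [0.581, -0.103, 0.197]]Traceback (most recent call last):
  File "<stdin>", line 10, in <module>
ValueError: it knows: beaker, bottle, cupboard, dropper, hook, label_roll
```

View pics/scene0.png

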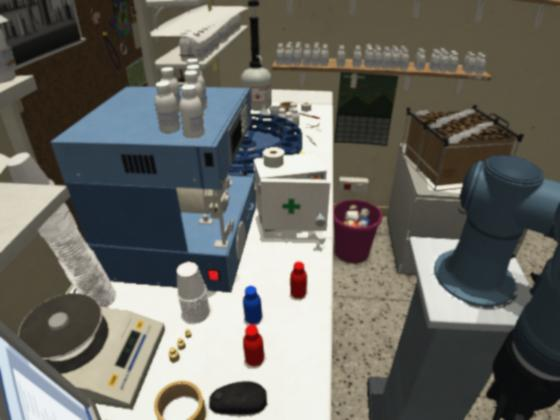

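The scene picture shows the white cupboard with its green cross at about (290,205), the label roll on its top at (273,157), and blue and red look-alike bottles at (252,305), (299,280) and (253,345). Next is the top camera.

Run:
```python
from h import *
np.set_printoptions(precision=4,suppress=True)
for n in("scene","top"):
    p,d=cap(n,n+'0.png')
    np.savez(n+'0.npz',p=p,d=d)
    for t in("cupboard","door","hook","bottle","label_roll","dropper","beaker"):
        for o in imaging.outline_of(n,t)[:2]:
            m=o['mask']; c=cloud(n,m,d)
            print(n,t,round(o['p'],2),np.round(o['xy']),m.sum(), np.percentile(c,[3,50,97],axis=0).round(3).tolist() if len(c) else '')
        if t!='door':
            for o in imaging.place_of(n,t)[:2]: print('   place',round(o['p'],2),np.round(o['xy'],1))
print(get_time())
p=cv2.imread('pics/top0.png');
```

```text
scene cupboard 0.85 [295. 196.] 5051 [[0.408, -0.254, 0.04], [0.499, -0.113, 0.148], [0.606, -0.105, 0.2]]
   place 0.78 [287.4 220.8]
scene door 0.9 [293. 203.] 3403 [[0.406, -0.118, 0.04], [0.492, -0.111, 0.125], [0.58, -0.103, 0.197]]
scene bottle 0.82 [298. 281.] 583 [[0.446, 0.091, 0.003], [0.465, 0.115, 0.058], [0.485, 0.123, 0.1]]
scene bottle 0.79 [254. 343.] 686 [[0.524, 0.293, 0.011], [0.541, 0.313, 0.066], [0.559, 0.321, 0.099]]
   place 0.96 [254.3 356.8]
   place 0.89 [297.9 293.5]
scene label_roll 0.58 [274. 160.] 387 [[0.534, -0.225, 0.2], [0.561, -0.184, 0.227], [0.589, -0.173, 0.236]]
   place 0.95 [271.1 162.7]
   place 0.22 [289.4 219.7]
top cupboard 0.73 [336. 214.] 4934 [[0.419, -0.265, 0.038], [0.494, -0.178, 0.199], [0.6, -0.108, 0.203]]
   place 0.74 [333.8 209.5]
top door 0.59 [305. 225.] 1293 [[0.411, -0.162, 0.002], [0.468, -0.115, 0.173], [0.578, -0.082, 0.2]]
top hook 0.48 [323. 240.] 144 [[0.432, -0.17, 0.169], [0.441, -0.15, 0.172], [0.45, -0.134, 0.175]]
top bottle 0.71 [190. 194.] 264 [[0.544, 0.17, 0.015], [0.559, 0.182, 0.075], [0.576, 0.202, 0.1]]
top bottle 0.7 [320. 211.] 147 [[0.496, -0.155, 0.104], [0.509, -0.141, 0.153], [0.529, -0.132, 0.179]]
   place 0.63 [223.5 228.4]
   place 0.61 [193.3 191.2]
top label_roll 0.89 [352. 182.] 589 [[0.536, -0.229, 0.207], [0.562, -0.202, 0.235], [0.587, -0.176, 0.238]]
top label_roll 0.65 [306. 224.] 1230 [[0.411, -0.157, 0.002], [0.472, -0.114, 0.173], [0.575, -0.082, 0.2]]
   place 0.71 [348.6 185.4]
top beaker 0.63 [416. 235.] 606 [[0.421, -0.429, 0.0], [0.449, -0.411, 0.032], [0.48, -0.37, 0.07]]
   place 0.56 [410.2 232.8]
1.6
```

View pics/top0.png

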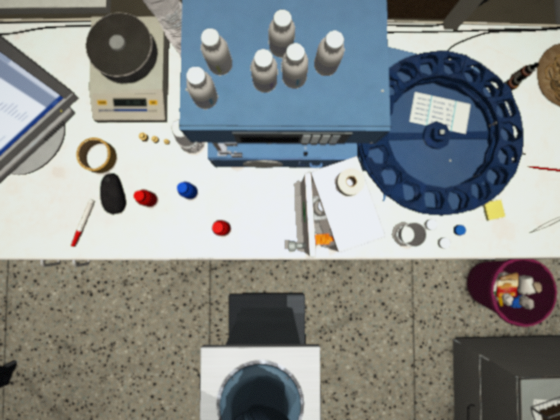

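Run:
```python
from h import *
np.set_printoptions(precision=4,suppress=True)
f=np.load('top0.npz'); p,d=f['p'],f['d']
v,u=np.mgrid[0:420,0:560]; P=np.zeros((420,560,3)); ok=d>0
P[ok]=pts('top',np.c_[u[ok],v[ok]],d[ok])
reg=(P[...,0]>.38)&(P[...,0]<.66)&(P[...,1]<-.05)&(P[...,1]>-.3)&(abs(P[...,2]-.199)<.006)
n,lab,st,cen=cv2.connectedComponentsWithStats(reg.astype(np.uint8))
for i in range(1,n):
    if st[i,4]>40:
        c=P[lab==i]; r=cv2.minAreaRect((c[:,:2]*1000).astype(np.float32))
        print(st[i],r,c[:,2].mean()); print(cv2.boxPoints(r)/1000)
# orange hook
o=(p[...,2]>190)&(p[...,1]<160)&(p[...,0]<90)&(P[...,0]>.38)&(P[...,1]<-.05)&(P[...,1]>-.3)
c=P[o&ok]; print('orange',o.sum(),np.percentile(c,[5,50,95],axis=0))
# blue machine edge
for y in(.1,0,-.05,-.1,-.2): 
    s=(abs(P[...,1]-y)<.006)&(P[...,2]>.12)&(P[...,0]>.55)&ok
    print(y,[ (round(P[s&(P[...,2]>h)][:,0].min(),3)) if (s&(P[...,2]>h)).any() else None for h in(.12,.21,.25,.3)], P[s][:,2].max() if s.any() else None)
for q in((293,243),(290,243),(298,246),(285,243)): print(q,P[q[1],q[0]])
t=p[155:265,270:400]; cv2.imwrite('pics/crop_t.png',cv2.resize(t,None,fx=4.5,fy=4.5,interpolation=cv2.INTER_CUBIC))
s=np.load('scene0.npz')['p'][140:260,235:345]; cv2.imwrite('pics/crop_s.png',cv2.resize(s,None,fx=4.5,fy=4.5,interpolation=cv2.INTER_CUBIC))
```

```text
[ 305  157   80   99 4001] ((508.03857421875, -173.60791015625), (188.6555633544922, 173.95013427734375), 18.369693756103516) 0.1996466311532372
[[ 0.3911 -0.1208]
 [ 0.4459 -0.2859]
 [ 0.625  -0.2264]
 [ 0.5701 -0.0613]]
[347 179   7   8  43] ((564.7696533203125, -207.9877471923828), (16.517623901367188, 12.682530403137207), 0.29128435254096985) 0.20052942217930048
[[ 0.5565 -0.2017]
 [ 0.5565 -0.2144]
 [ 0.5731 -0.2143]
 [ 0.573  -0.2016]]
orange 148 [[ 0.4294 -0.1685  0.1686]
 [ 0.4386 -0.1503  0.1723]
 [ 0.4499 -0.1344  0.1749]]
0.1 [np.float64(0.628), np.float64(0.628), np.float64(0.628), np.float64(0.628)] 0.4822139908906979
0 [np.float64(0.622), np.float64(0.622), np.float64(0.622), np.float64(0.622)] 0.4827290922484697
-0.05 [np.float64(0.621), np.float64(0.621), np.float64(0.621), np.float64(0.621)] 0.5077884266681363
-0.1 [np.float64(0.583), np.float64(0.618), np.float64(0.618), np.float64(0.618)] 0.40883339742256414
-0.2 [np.float64(0.55), np.float64(0.55), np.float64(0.628), np.float64(0.628)] 0.4094425279800474
(293, 243) [ 0.4279 -0.0847  0.1065]
(290, 243) [ 0.4279 -0.0774  0.1061]
(298, 246) [ 0.4205 -0.0971  0.1021]
(285, 243) [ 0.4253 -0.0678  0.0004]
```

View pics/crop_t.png

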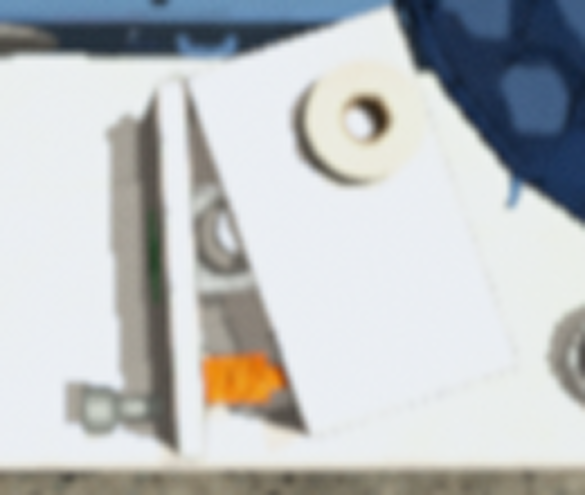

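View pics/crop_s.png

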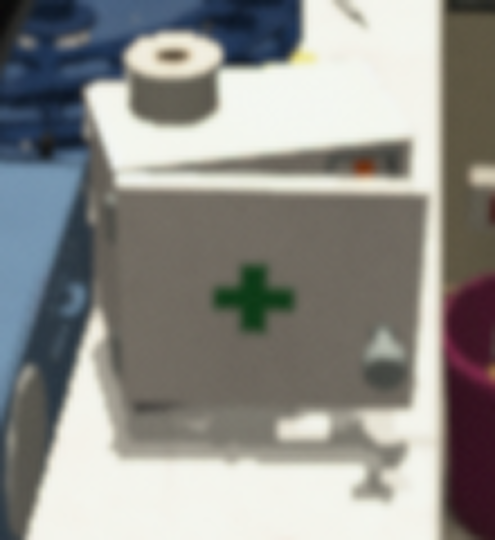

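The top crop shows the door's top edge running from (163,85) to (200,450), with the orange hook plate at (240,380), the bottle cap in the rack at (225,230) and the door knob outside at (100,405). The scene crop shows the cross on the door and the knob at (383,355). Now I'll fit the edge lines.

```bash
cat >> h.py <<'E'
def P3(n,d):
    v,u=np.mgrid[0:420,0:560]; P=np.zeros((420,560,3)); ok=d>0
    P[ok]=pts(n,np.c_[u[ok],v[ok]],d[ok]); return P
E
python3 - <<'E'
from h import *
np.set_printoptions(precision=4,suppress=True)
f=np.load('top0.npz'); p,d=f['p'],f['d']; P=P3('top',d)
D0=[];D1=[];C0=[];C1=[]
for r in range(190,252,2):
    row=abs(P[r,:,2]-.199)<.006
    cols=[c for c in range(296,392) if row[c]]
    runs=np.split(cols,np.where(np.diff(cols)>1)[0]+1)
    runs=[x for x in runs if len(x)>2]
    if len(runs)>=2:
        e=lambda c:ray('top',[c,r],.199)[0,:2]
        D0.append(e(runs[0][0]-.5));D1.append(e(runs[0][-1]+.5));C0.append(e(runs[1][0]-.5))
    if r%10==0: print(r,[(x[0],x[-1]) for x in runs])
L={}
for k,x in(('door out',D0),('door in',D1),('cup front',C0)):
    x=np.array(x); a,b=np.polyfit(x[:,0],x[:,1],1); L[k]=(a,b); print(k,a,b,'ang',np.arctan(a),'res',np.std(x[:,1]-a*x[:,0]-b), 'n',len(x))
a,b=L['door in'];c,e=L['cup front']; x=(e-b)/(a-c); print('intersect',x,a*x+b)
# front end corner rows (min x)
for y in(-.098,-.1,-.104): 
    s=(abs(P[...,1]-y)<.003)&(abs(P[...,2]-.199)<.006); print('door tip x',P[s][:,0].min())
c=cloud('top',np.ones_like(d,bool),d); 
print('cam',-np.array(imaging.camera_info('top')['view'])[:3,:3].T@np.array(imaging.camera_info('top')['view'])[:3,3])
E
```

```text
190 [(np.int64(307), np.int64(311)), (np.int64(317), np.int64(337)), (np.int64(362), np.int64(368))]
200 [(np.int64(306), np.int64(311)), (np.int64(320), np.int64(353)), (np.int64(355), np.int64(371))]
210 [(np.int64(307), np.int64(312)), (np.int64(324), np.int64(328)), (np.int64(330), np.int64(375))]
220 [(np.int64(307), np.int64(313)), (np.int64(328), np.int64(379))]
230 [(np.int64(308), np.int64(313)), (np.int64(331), np.int64(383))]
240 [(np.int64(309), np.int64(314)), (np.int64(335), np.int64(372))]
250 [(np.int64(309), np.int64(315)), (np.int64(338), np.int64(343))]
door out 0.05121382404489571 -0.13601185420499398 ang 0.05116911888559002 res 0.000820460582946072 n 31
door in 0.05616506474506773 -0.15238284569439836 ang 0.05610611843609902 res 0.0006342709945478884 n 31
cup front 0.3504739868871837 -0.32498044010199645 ang 0.3370970169977515 res 0.0006864740880522181 n 31
intersect 0.5864504315783337 -0.11944481923502834Traceback (most recent call last):
  File "<stdin>", line 20, in <module>
    return umr_minimum(a, axis, None, out, keepdims, initial, where)
ValueError: zero-size array to reduction operation minimum which has no identity
```

```bash
cat >> h.py <<'E'
H=np.array([.588,-.1195])         # hinge line
def door(th,r,out):
    "world xy and tool yaw for a point r along the door and out from its inner face"
    a=np.pi+.056-(th-.281); u=np.array([np.cos(a),np.sin(a)]); n=np.array([-u[1],u[0]])
    return H+r*u+out*n, np.pi/2+.056-(th-.281)
def pose(th,r,out,z):
    xy,y=door(th,r,out); return [xy[0],xy[1],z],[np.pi,0,y]
E
python3 - <<'E'
from h import *
np.set_printoptions(precision=4,suppress=True)
print(get_tcp_pos(),get_ee_rot(),get_contact_force())
for th in(.281,.6,1,1.42): print(th,pose(th,.152,.012,.17)[0],kinematics.solve_ik(*pose(th,.152,.012,.17)))
hand.close()
q=np.array(get_tcp_pos()); bot.movel([q[0],q[1],.27],velocity=.25)
P,R=pose(.281,.152,.015,.27); bot.move_pose(P,R)
bot.movel([P[0],P[1],.186],velocity=.12)
print(get_time(),get_tcp_pos(),get_ee_rot(),get_contact_force(),get_finger_gap())
p,d=cap('top','top1.png'); np.savez('top1.npz',p=p,d=d)
cv2.imwrite('pics/top1c.png',cv2.resize(p[155:265,270:400],None,fx=4.5,fy=4.5,interpolation=cv2.INTER_CUBIC))
p,d=cap('scene','scene1.png');cv2.imwrite('pics/scene1c.png',cv2.resize(p[120:260,215:365],None,fx=4,fy=4,interpolation=cv2.INTER_CUBIC))
E
```

```text
[0.1981 0.5398 0.2047] [3.1415 0.     2.7898] [-0.4532 -0.1139 -0.1567]
0.281 [np.float64(0.4369099225444382), np.float64(-0.13998874067560885), 0.17] [-0.4485  0.1585 -0.3036  1.1086  0.      1.0663]
0.6 [np.float64(0.43810687016222877), np.float64(-0.09157063145294783), 0.17] [-0.348   0.1365 -0.33    1.1043  0.      1.4858]
1 [np.float64(0.4608154932387393), np.float64(-0.035404213899299056), 0.17] [-0.2141  0.1652 -0.2956  1.11    0.      2.0197]
1.42 [np.float64(0.5061601693380394), np.float64(0.009147744314549153), 0.17] [-0.1073  0.2516 -0.1856  1.1336  0.      2.5465]
6.1833 [ 0.4375 -0.1431  0.1866] [3.1407 0.0005 1.627 ] [-0.1611  0.0264 -1.0935] 3.764708117822568e-05
```

View pics/scene1c.png

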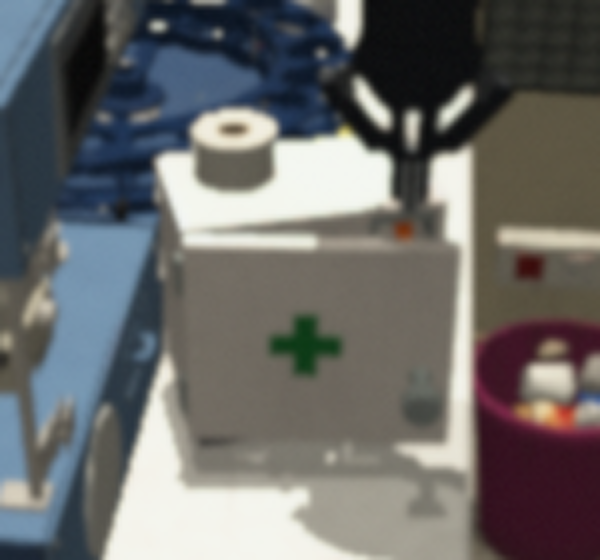

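The fingers are in the gap at about (410,190), right above the orange hook at (403,230). The door has not moved. Next is the press.

```bash
cat >> h.py <<'E'
def F(n=5):
    f=[]
    for _ in range(n): bot.dwell(.02); f.append(get_contact_force())
    return np.mean(f,axis=0)
E
python3 - <<'E'
from h import *
np.set_printoptions(precision=2,suppress=True)
F0=F(8); print(F0, get_time())
p=np.array(get_tcp_pos()); P,R=pose(.281,.152,.015,.186); z=.186; log=[]
for i in range(34):
    z-=.0007; bot.movel([P[0],P[1],z],R,velocity=.02); f=F(4)-F0; log.append((z,f[2]))
    print(f'{z:.4f} {get_tcp_pos()[2]:.4f}',f)
    if f[2]>5.5: break
print(get_time()); np.save('F0.npy',F0)
E
```

```text
[-0.19  0.04  0.01] 6.4167
0.1853 0.1853 [-0.1   0.17  0.17]
0.1846 0.1845 [ 0.07 -0.01  0.4 ]
0.1839 0.1839 [-0.29  0.14  0.4 ]
0.1832 0.1832 [ 0.39 -0.13  0.14]
0.1825 0.1825 [-0.34  0.13  0.16]
0.1818 0.1818 [ 0.14 -0.28 -0.12]
0.1811 0.1811 [-0.41  0.39 -0.08]
0.1804 0.1804 [ 0.24 -0.07  0.33]
0.1797 0.1797 [0.05 0.13 0.3 ]
0.1790 0.1790 [0.74 0.22 0.25]
0.1783 0.1783 [ 0.13  0.13 -0.17]
0.1776 0.1776 [ 0.79 -0.55 -0.26]
0.1769 0.1769 [ 0.08 -0.53  0.46]
0.1762 0.1762 [-0.14 -0.28  0.21]
0.1755 0.1755 [ 0.17  0.15 -0.15]
0.1748 0.1748 [-0.23  0.11  0.34]
0.1741 0.1741 [ 0.07 -0.6  -0.03]
0.1734 0.1734 [ 0.09  0.34 -0.55]
0.1727 0.1727 [ 0.   -0.24  0.06]
0.1720 0.1720 [-0.37 -0.19 -0.37]
0.1713 0.1713 [ 0.31 -0.44  0.1 ]
0.1706 0.1706 [0.15 0.09 0.01]
0.1699 0.1699 [-0.07  0.05  0.14]
0.1692 0.1692 [0.12 0.13 0.03]
0.1685 0.1685 [ 0.12 -0.11  0.39]
0.1678 0.1678 [ 0.08 -0.32 -0.47]
0.1671 0.1671 [0.08 0.35 0.16]
0.1664 0.1664 [ 0.26 -0.29  0.04]
0.1657 0.1657 [-0.08 -0.34 -0.23]
0.1650 0.1650 [ 0.27  0.04 -0.03]
0.1643 0.1643 [-0.14 -0.17  0.16]
0.1636 0.1636 [ 0.33 -0.37 -0.21]
0.1629 0.1629 [ 0.08 -0.1  -0.18]
0.1622 0.1622 [ 0.23 -0.18  0.75]
17.1833
```

Run:
```python
from h import *
np.set_printoptions(precision=4,suppress=True)
p,d=cap('top'); P=P3('top',d); np.savez('top2.npz',p=p,d=d)
s,ds=cap('scene'); np.savez('scene2.npz',p=s,d=ds)
for t,(n,pp,dd) in dict(t=('top',p,d),s=('scene',s,ds)).items():
    hsv=cv2.cvtColor(pp,cv2.COLOR_BGR2HSV)
    o=(pp[...,2]>120)&(pp[...,2]>1.5*pp[...,1])&(pp[...,1]>1.3*pp[...,0]); W=P3(n,dd)
    o&=(W[...,0]>.38)&(W[...,0]<.5)&(W[...,1]<-.08)&(W[...,1]>-.25); c=W[o]
    print(n,o.sum(),np.percentile(c,[5,50,95],axis=0) if len(c) else '')
a=cv2.resize(p[185:265,280:380],(480,384),interpolation=cv2.INTER_CUBIC)
b=cv2.resize(s[140:220,270:345],(300,320),interpolation=cv2.INTER_CUBIC)
im=np.zeros((390,790,3),np.uint8); im[:384,:480]=a; im[:320,485:785]=b; cv2.imwrite('pics/two.png',im)
print(get_time())
```

```text
top 0 
scene 0 
17.2833
```

View pics/two.png

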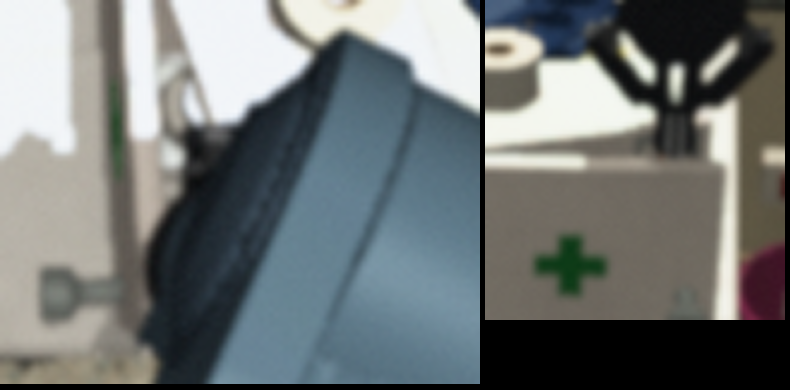

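The two crops show the closed fingers inside the gap, at (675,140) in the scene crop. The door has not moved and no orange is visible beside the fingers. I'll check the fingertip height against the camera before pressing deeper.

Run:
```python
from h import *
np.set_printoptions(precision=4,suppress=True)
c=imaging.camera_info('scene'); K,D,V=map(np.array,(c['mtx'],c['D'],c['view']))
pr=lambda X: cv2.projectPoints(np.array(X,float).reshape(-1,1,3),cv2.Rodrigues(V[:3,:3])[0],V[:3,3],K,D)[0].reshape(-1,2)
print('cam',-V[:3,:3].T@V[:3,3])
print('tip face pred', pr([[.4375,-.132,z] for z in(.16,.17,.178,.19,.2)]))
print('hook near/far', pr([door(.281,.152,o)[0].tolist()+[.172] for o in(.003,.036)]), 'door top inner',pr([door(.281,.152,0)[0].tolist()+[.198]]))
p=cv2.imread('pics/scene1.png'); print(p[165:185,312:322].astype(int).sum(2)); 
a=np.load('scene0.npz')['p']; print(a[165:185,312:322,2].astype(int)-a[165:185,312:322,0]); print(p[165:185,312:322,2].astype(int)-p[165:185,312:322,0])
b=np.load('scene2.npz')['p']; print(b[165:185,312:322].astype(int).sum(2))
F0=np.load('F0.npy'); print(get_tcp_pos(),F(3)-F0,get_tau(),get_time())
```

```text
cam [0.4303 0.7743 0.7219]
tip face pred [[315.4264 190.3107]
 [315.5901 187.1989]
 [315.7218 184.6859]
 [315.921  180.8766]
 [316.0884 177.6653]]
hook near/far [[316.0117 186.7839]
 [315.7545 180.6348]] door top inner [[316.4751 179.0801]]
[[491 241 123 150 158 135 145 162 139 232]
 [492 236 128 151 164 142 148 160 136 230]
 [489 242 128 155 167 145 151 155 139 232]
 [503 266 152 163 166 145 157 164 150 253]
 [550 361 243 198 172 147 162 173 176 285]
 [588 478 370 264 183 149 168 190 215 304]
 [543 498 409 293 192 154 179 216 249 292]
 [415 400 346 264 197 172 192 223 247 264]
 [292 287 265 232 206 195 205 220 226 228]
 [234 230 220 213 204 208 218 221 212 204]
 [234 218 205 197 196 207 225 236 218 189]
 [256 229 198 182 180 205 232 246 229 190]
 [278 248 205 182 185 205 237 254 241 208]
 [297 268 231 214 216 232 257 265 258 239]
 [328 305 278 270 275 283 292 298 290 277]
 [378 353 333 330 329 337 330 331 328 321]
 [408 386 372 361 353 352 351 348 343 343]
 [383 374 362 354 343 339 333 337 335 338]
 [336 332 327 323 320 316 312 311 318 319]
 [309 308 307 305 304 308 307 303 305 308]
[... 1600 characters left out ...]
163 145 148 154 118 123]
 [205 115 111 154 168 142 150 160 117 103]
 [155  91 110 160 167 148 154 158 116  95]
 [132  82 114 163 168 145 158 159 112  89]
 [131  87 119 172 170 141 158 157 114  91]
 [157 100 127 171 169 144 159 159 112  98]
 [199 133 137 170 164 151 171 169 128 122]
 [248 194 181 195 185 176 202 208 180 177]
 [303 265 257 256 245 239 259 265 258 249]
 [356 331 319 319 315 310 315 320 319 313]
 [386 367 351 346 345 344 343 344 346 342]
 [371 358 343 337 338 339 335 335 338 339]
 [332 326 316 315 313 315 314 317 316 317]
 [307 306 305 305 306 304 304 302 305 310]]
[ 0.4371 -0.143   0.1622] [ 0.1643 -0.3818 -0.1974] [ -0.0003 -34.6306  26.0049   0.0013  -0.0002   0.    ] 17.3333
```

Run:
```python
from h import *
np.set_printoptions(precision=3,suppress=True)
for n in('scene0','scene2'):
    f=np.load(n+'.npz'); W=P3('scene',f['d'])
    print(n); 
    for r in range(150,186,2): print(r,W[r,314:319:2].ravel(),f['p'][r,316])
print(np.array(imaging.camera_info('scene')['mtx']))
```

```text
scene0
150 [ 0.457 -0.717 -0.002  0.448 -0.715 -0.001  0.44  -0.712  0.001] [234 243 243]
152 [ 0.456 -0.691  0.001  0.448 -0.701 -0.004  0.44  -0.698 -0.002] [231 240 242]
154 [ 0.     0.     0.     0.443 -0.274  0.2    0.439 -0.675  0.001] [238 243 242]
156 [ 0.448 -0.259  0.2    0.442 -0.258  0.201  0.438 -0.667 -0.005] [240 245 243]
158 [ 0.447 -0.247  0.2    0.442 -0.243  0.202  0.436 -0.249  0.2  ] [238 246 244]
160 [ 0.447 -0.232  0.201  0.441 -0.234  0.2    0.435 -0.235  0.2  ] [238 246 244]
162 [ 0.447 -0.222  0.2    0.441 -0.224  0.199  0.435 -0.223  0.2  ] [238 246 243]
164 [ 0.446 -0.21   0.199  0.44  -0.211  0.2    0.435 -0.21   0.2  ] [238 246 243]
166 [ 0.446 -0.195  0.201  0.44  -0.196  0.201  0.434 -0.201  0.199] [239 246 244]
168 [ 0.445 -0.188  0.198  0.44  -0.182  0.202  0.434 -0.185  0.201] [238 246 243]
170 [ 0.445 -0.177  0.198  0.439 -0.176  0.199  0.434 -0.177  0.199] [224 235 233]
172 [ 0.444 -0.171  0.195  0.439 -0.171  0.195  0.433 -0.175  0.194] [123 135 140]
174 [ 0.444 -0.175  0.187  0.439 -0.173  0.188  0.433 -0.175  0.187] [65 73 81]
176 [ 0.444 -0.18
[... 1247 characters left out ...]
39 -0.134  0.222  0.433 -0.133  0.223] [53 55 54]
172 [ 0.444 -0.136  0.215  0.439 -0.131  0.218  0.433 -0.134  0.217] [55 57 56]
174 [ 0.444 -0.136  0.208  0.438 -0.131  0.212  0.433 -0.132  0.212] [55 57 56]
176 [ 0.443 -0.135  0.203  0.438 -0.133  0.205  0.433 -0.131  0.206] [56 57 56]
178 [ 0.443 -0.137  0.196  0.438 -0.131  0.199  0.432 -0.133  0.199] [59 62 64]
180 [ 0.443 -0.123  0.198  0.437 -0.126  0.196  0.432 -0.125  0.197] [ 97 106 112]
182 [ 0.442 -0.114  0.197  0.437 -0.117  0.195  0.432 -0.115  0.197] [104 114 120]
184 [ 0.442 -0.116  0.189  0.437 -0.114  0.191  0.431 -0.115  0.191] [ 94 103 109]
[[387.075   0.    281.403]
 [  0.    387.075 210.035]
 [  0.      0.      1.   ]]
```

The pictures show the fingertips about 25 mm above the TCP height, so they are higher than stated and have not reached the hook yet. I'll carry on down and go by feel.

Run:
```python
from h import *
np.set_printoptions(precision=2,suppress=True)
F0=np.load('F0.npy'); P,R=pose(.281,.152,.015,.186); z=.157
bot.movel([P[0],P[1],z],R,velocity=.03); last=(F(3)-F0)[2]; print(last)
for i in range(34):
    z-=.001; bot.movel([P[0],P[1],z],R,velocity=.03); f=F(3)-F0
    print(f'{z:.4f}',f,end=' ')
    if f[2]>6 or f[2]-last>3 or np.hypot(*f[:2])>6: break
    last=f[2]
print(F(6)-F0,get_time())
```

```text
-0.5812196620658712
0.1560 [ 0.31 -0.38 -0.4 ] 0.1550 [-0.08  0.14  0.4 ] 0.1540 [ 0.11 -0.68  0.11] 0.1530 [ 0.49 -0.07 -0.43] 0.1520 [0.26 0.13 0.44] 0.1510 [-0.   0.7  0.4] 0.1500 [-0.14 -0.15 -0.09] 0.1490 [ 0.13 -0.   -0.24] 0.1480 [-0.05 -0.1   0.15] 0.1470 [ 0.12 -0.17  0.23] 0.1460 [-0.11  0.03  0.36] 0.1450 [0.5  0.15 0.41] 0.1440 [0.33 0.1  1.76] 0.1430 [ 0.46 -0.07  1.12] 0.1420 [0.93 0.52 1.53] 0.1410 [1.06 0.24 1.56] 0.1400 [ 1.13 -0.21  2.13] 0.1390 [ 1.27 -0.14  1.71] 0.1380 [0.82 0.38 4.71] [0.51 0.7  5.07] 23.5083
```

The hook was touched at TCP 0.1445 and landed at about 0.1385, with roughly 5 N on it. Holding it there, I'll draw the door along the arc.

Run:
```python
from h import *
np.set_printoptions(precision=2,suppress=True)
F0=np.load('F0.npy'); z=.1378
for th in np.r_[.281,.30,.33,.36,.39,.42,.46,.50]:
    bot.movel(*pose(th,.152,.011,z),velocity=.03); f=F(2)-F0; print(round(th,2),f)
    if f[2]>12 or np.hypot(*f[:2])>18: print('STOP'); break
print(get_time())
s,ds=cap('scene'); p,d=cap('top'); np.savez('scene3.npz',p=s,d=ds); np.savez('top3.npz',p=p,d=d)
im=np.zeros((400,790,3),np.uint8)
im[:,:390]=cv2.resize(p[165:265,260:358],(390,400),interpolation=cv2.INTER_CUBIC); im[:,395:785]=cv2.resize(s[140:240,250:348],(390,400),interpolation=cv2.INTER_CUBIC); cv2.imwrite('pics/two3.png',im)
```

```text
0.28 [-0.82 -1.22  5.46]
0.3 [-0.31 -1.38  5.9 ]
0.33 [-0.23 -0.81  5.86]
0.36 [ 0.72 -0.11  2.06]
0.39 [0.42 0.18 2.85]
0.42 [0.72 0.32 2.39]
0.46 [ 0.86 -0.12  2.87]
0.5 [0.05 0.89 2.89]
26.2083
```

View pics/two3.png

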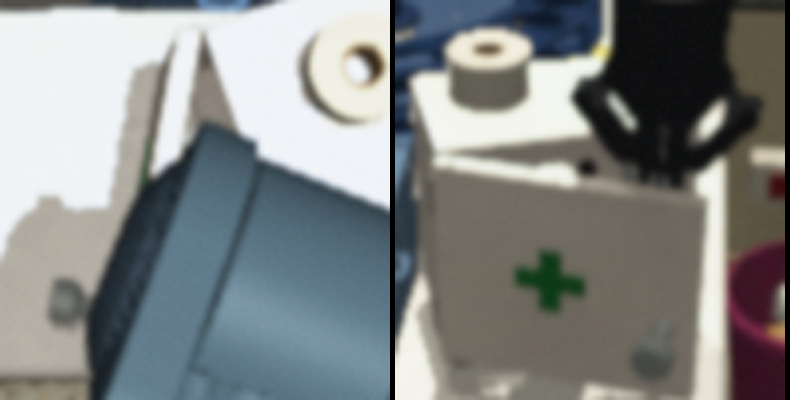

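The door has come clear of the keeper with the hook still held: the top edge is now tilted in the top crop, and the free end has moved towards the camera in the scene crop. I'll swing it wide open.

Run:
```python
from h import *
np.set_printoptions(precision=3,suppress=True)
F0=np.load('F0.npy'); z=.1378
for th in np.r_[.6:1.41:.1,1.45]:
    bot.movel(*pose(th,.152,.011,z),velocity=.09); f=get_contact_force()-F0
    if f[2]>12 or np.hypot(*f[:2])>18: print('STOP',th,f); break
print(th,f,get_time())
P,R=pose(th,.152,.016,.215); P0,_=pose(th,.152,.016,z)
bot.movel(P0,R,velocity=.1); bot.movel(P,R,velocity=.2)
bot.movel([.38,.12,.25],R,velocity=.3); hand.open_gripper()
s,ds=cap('scene'); p,d=cap('top'); np.savez('scene4.npz',p=s,d=ds); np.savez('top4.npz',p=p,d=d)
print(get_time())
for n,dd in(('top',d),('scene',ds)):
    for t in('door','bottle'):
        for o in imaging.outline_of(n,t)[:3]:
            c=cloud(n,o['mask'],dd); print(n,t,round(o['p'],2),np.round(o['xy']),o['mask'].sum(),np.percentile(c,[3,50,97],axis=0).round(3).tolist() if len(c) else '')
im=np.zeros((400,790,3),np.uint8)
im[:,:390]=cv2.resize(p[150:270,220:337],(390,400),interpolation=cv2.INTER_CUBIC); im[:,395:785]=cv2.resize(s[120:260,220:357],(390,400),interpolation=cv2.INTER_CUBIC); cv2.imwrite('pics/two4.png',im)
```

```text
1.45 [0.369 0.53  1.915] 29.4083
31.8
top door 0.72 [268. 197.] 1516 [[0.47, -0.11, 0.0], [0.533, -0.03, 0.171], [0.588, 0.046, 0.2]]
top bottle 0.8 [141. 199.] 341 [[0.525, 0.277, 0.003], [0.541, 0.288, 0.072], [0.562, 0.311, 0.1]]
top bottle 0.72 [187. 191.] 321 [[0.543, 0.17, 0.001], [0.56, 0.184, 0.073], [0.582, 0.22, 0.1]]
top bottle 0.67 [287. 203.] 258 [[0.506, -0.085, 0.126], [0.523, -0.066, 0.158], [0.543, -0.05, 0.18]]
scene door 0.73 [274. 222.] 2054 [[0.469, -0.107, 0.039], [0.536, -0.008, 0.132], [0.595, 0.053, 0.198]]
scene door 0.27 [274. 158.] 378 [[0.534, -0.224, 0.201], [0.56, -0.184, 0.227], [0.587, -0.173, 0.236]]
scene bottle 0.95 [251. 304.] 637 [[0.544, 0.183, 0.004], [0.562, 0.205, 0.062], [0.583, 0.213, 0.099]]
scene bottle 0.8 [298. 280.] 585 [[0.445, 0.095, 0.004], [0.464, 0.115, 0.059], [0.485, 0.123, 0.099]]
scene bottle 0.66 [252. 343.] 739 [[0.524, 0.291, 0.009], [0.541, 0.312, 0.066], [0.561, 0.321, 0.099]]
```

View pics/two4.png

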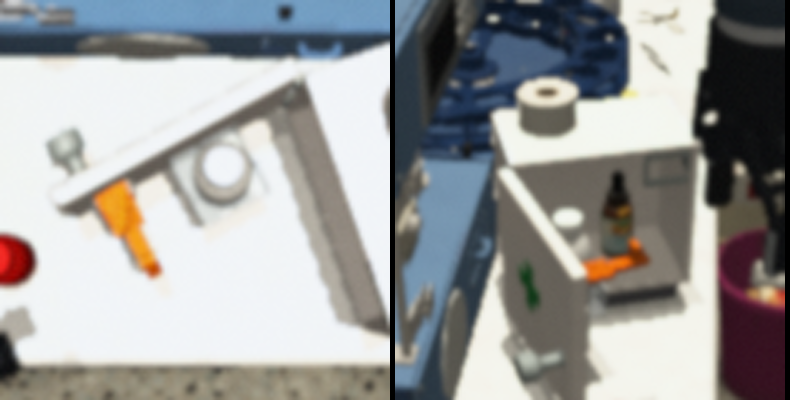

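The door stands wide open in the top crop. The bottle's white cap is in the rack at (222,167), the hook at (125,225) is clear of it, and the amber dropper in the cupboard is untouched. Next I'll grasp the bottle along the door direction.

Run:
```python
from h import *
np.set_printoptions(precision=4,suppress=True)
f=np.load('top4.npz'); d=f['d']; W=P3('top',d)
s=(W[...,2]>.170)&(W[...,2]<.184)&(abs(W[...,0]-.523)<.03)&(abs(W[...,1]+.066)<.03)
c=W[s]; cap_xy=cv2.minEnclosingCircle((c[:,:2]*1000).astype(np.float32)); print('cap',c.mean(0),len(c),cap_xy)
t=(abs(W[...,2]-.199)<.005)&(W[...,1]>-.09)&(W[...,1]<.07)&(W[...,0]>.45)&(W[...,0]<.6)
r=cv2.minAreaRect((W[t][:,:2]*1000).astype(np.float32)); print('door top',r)
print('model',door(1.45,.076,.028),door(1.45,.188,-.007))
for z in(.104,.25): print(kinematics.solve_ik([.522,-.066,z],[np.pi,0,door(1.45,0,0)[1]]))
print(kinematics.solve_ik([.46,.205,.024],[np.pi,0,np.pi/2]),get_time())
```

```text
cap [ 0.528  -0.0655  0.1776] 119 ((533.2679443359375, -58.858402252197266), 23.044710159301758)
door top ((542.895263671875, -22.696487426757812), (13.952311515808105, 160.08248901367188), 29.013751983642578)
model (array([ 0.5293, -0.0637]), 0.45779632679489657) (array([0.5112, 0.0522]), 0.45779632679489657)
[-0.2464  0.3319 -0.2526  0.9863  0.      2.4374]
[-0.2464  0.2688  0.0448  1.3468  0.      2.4374]
[ 0.2932  0.37   -0.4298  0.7709  0.      1.864 ] 32.0
```

Run:
```python
from h import *
np.set_printoptions(precision=4,suppress=True)
a=ray('top',[286.6,200.],.178)[0]; print('px cap',a, door(1.40,.076,.028))
X=(a[:2]+door(1.40,.076,.028)[0])/2; R=[np.pi,0,door(1.41,0,0)[1]]
bot.move_pose([X[0],X[1],.24],R); bot.movel([X[0],X[1],.16],velocity=.2); F0=F(4)
for z in(.14,.125,.115,.109,.105):
    bot.movel([X[0],X[1],z],velocity=.08); f=get_contact_force()-F0; print(z,f)
    if f[2]>4 or np.hypot(*f[:2])>6: print('STOP'); break
print(get_time())
s,ds=cap('scene'); p,d=cap('top')
im=np.zeros((400,790,3),np.uint8)
im[:,:390]=cv2.resize(p[150:270,220:337],(390,400),interpolation=cv2.INTER_CUBIC); im[:,395:785]=cv2.resize(s[130:240,230:337],(390,400),interpolation=cv2.INTER_CUBIC); cv2.imwrite('pics/two5.png',im)
```

```text
px cap [ 0.5272 -0.067   0.178 ] (array([ 0.5266, -0.0667]), 0.5077963267948968)
0.14 [-0.4865 -0.4761  0.2219]
0.125 [-0.4317 -0.0556  1.2699]
0.115 [0.0566 0.0963 0.8415]
0.109 [-11.2386   5.3411  26.5362]
STOP
34.8167
```

View pics/two5.png

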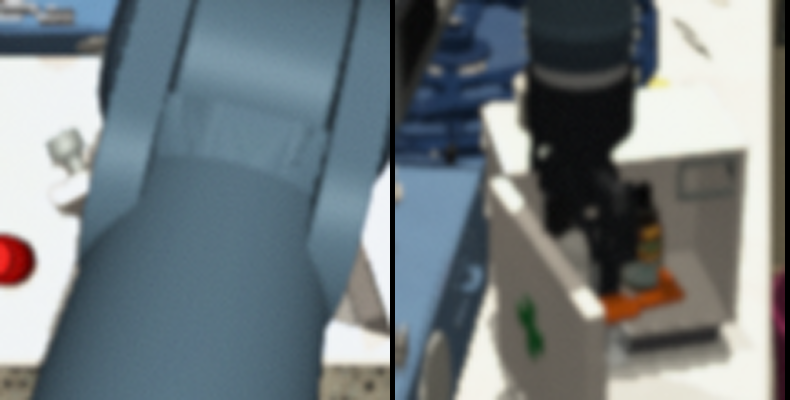

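The picture shows the gripper over the bottle with the door still open. Something stopped it at 0.109, probably the gripper body on the door's top edge. I'll back off 4 mm and grip there, checking the opening.

Run:
```python
from h import *
np.set_printoptions(precision=4,suppress=True)
x,y,_=get_tcp_pos(); print(x,y,get_ee_rot(),get_wrist_torque(),get_contact_force())
bot.movel([.5269,-.0668,.114],velocity=.06); print(F(3))
hand.close(); g=get_finger_gap(); print('gap',g,get_finger_force(),F(3),get_time())
if g<.041 or g>.046:
    hand.open_gripper(); bot.movel([.5269,-.0668,.134],velocity=.1); hand.close(); print('cap gap',get_finger_gap(),get_finger_force(),F(3))
print(get_tcp_pos(),get_time())
```

```text
0.5280282326001561 -0.06762961351745035 [ 3.1362 -0.0024  0.4969] [-1.002   0.8774 -0.5758] [-10.4284   5.3387  26.1267]
[-1.3575  2.0643  7.558 ]
gap 0.03760139605020258 59.64830214710673 [-1.0376  1.1125  2.8513] 35.7917
cap gap 0.025214438067526417 58.91163110733032 [ 0.0064 -0.1548 -0.1258]
[ 0.5269 -0.0668  0.134 ] 37.3083
```

Run:
```python
from h import *
np.set_printoptions(precision=4,suppress=True)
F0=F(4)
bot.movel([.5269,-.0668,.145],velocity=.06); print('lift1',F(3)-F0,get_finger_gap())
bot.movel([.5269,-.0668,.275],velocity=.15); print('lift2',F(3)-F0,get_finger_gap(),get_finger_force())
s,ds=cap('scene'); 
print(get_time()); np.savez('scene6.npz',p=s,d=ds)
cv2.imwrite('pics/s6.png',cv2.resize(s[90:240,220:370],(600,600),interpolation=cv2.INTER_CUBIC))
```

```text
lift1 [ 0.2468  0.1569 -0.798 ] 0.02533489113470007
lift2 [ 0.1403 -0.318  -1.1687] 0.02526600932083882 58.901057839393616
38.875
```

View pics/s6.png

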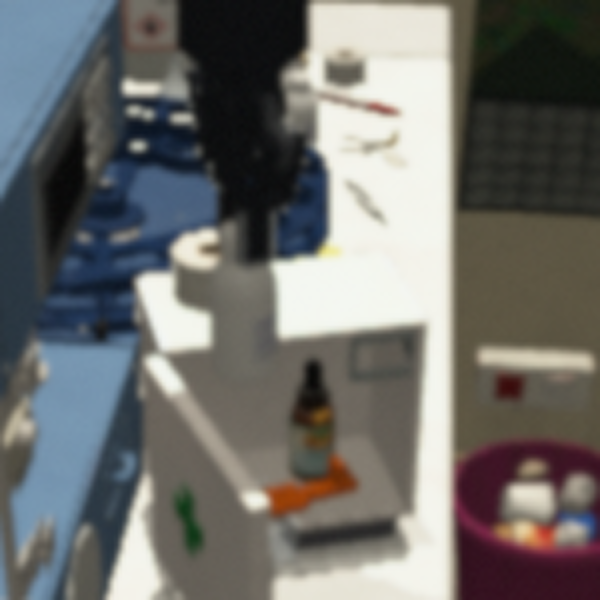

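The bottle hangs upright in the fingers at (243,310), clear of the rack, and the label roll and dropper are unmoved. I'll place it now.

Run:
```python
from h import *
np.set_printoptions(precision=4,suppress=True)
R=[np.pi,0,np.pi/2]; x,y=.46,.205
bot.move_pose([x,y,.275],R); print(get_time(),get_finger_gap())
bot.movel([x,y,.066],velocity=.18); F0=F(4); z=.066
while z>.046:
    z-=.0015; bot.movel([x,y,z],velocity=.03); f=F(2)-F0
    if f[2]>3.5: break
print('down',z,f,get_time())
hand.open_gripper(); bot.movel([x,y,.10],velocity=.1); bot.movel([x,y,.25],velocity=.25); print(F(2),get_time())
bot.movel([.40,.33,.28],velocity=.3)
s,ds=cap('scene'); p,d=cap('top')
for n,dd in(('top',d),('scene',ds)):
    for o in imaging.outline_of(n,'bottle')[:5]:
        c=cloud(n,o['mask'],dd); print(n,round(o['p'],2),np.round(o['xy']),np.percentile(c,[3,50,97],axis=0).round(3).tolist())
im=np.zeros((400,790,3),np.uint8)
im[:,:390]=cv2.resize(p[135:270,170:301],(390,400),interpolation=cv2.INTER_CUBIC); im[:,395:785]=cv2.resize(s[130:350,190:405],(390,400),interpolation=cv2.INTER_CUBIC); cv2.imwrite('pics/two7.png',im); print(get_time())
```

```text
39.9583 0.025220189655805216
down 0.05249999999999999 [-2.1819 -0.7313  9.5858] 43.8833
[-0.0261  0.2251 -0.6191] 45.9083
top 0.88 [143. 199.] [[0.526, 0.277, 0.013], [0.541, 0.287, 0.073], [0.561, 0.307, 0.101]]
top 0.84 [220. 222.] [[0.45, 0.08, 0.001], [0.467, 0.095, 0.074], [0.488, 0.119, 0.1]]
top 0.61 [186. 193.] [[0.544, 0.17, 0.024], [0.56, 0.183, 0.075], [0.58, 0.202, 0.1]]
top 0.58 [183. 232.] [[0.445, 0.185, 0.017], [0.462, 0.196, 0.075], [0.48, 0.213, 0.1]]
scene 0.86 [297. 278.] [[0.444, 0.082, 0.001], [0.464, 0.114, 0.063], [0.485, 0.123, 0.1]]
scene 0.86 [253. 344.] [[0.524, 0.292, 0.009], [0.541, 0.313, 0.066], [0.561, 0.321, 0.099]]
scene 0.67 [295. 314.] [[0.44, 0.193, 0.005], [0.46, 0.22, 0.061], [0.48, 0.227, 0.099]]
scene 0.61 [252. 307.] [[0.544, 0.185, 0.007], [0.562, 0.205, 0.062], [0.582, 0.213, 0.099]]
46.7333
```

View pics/two7.png

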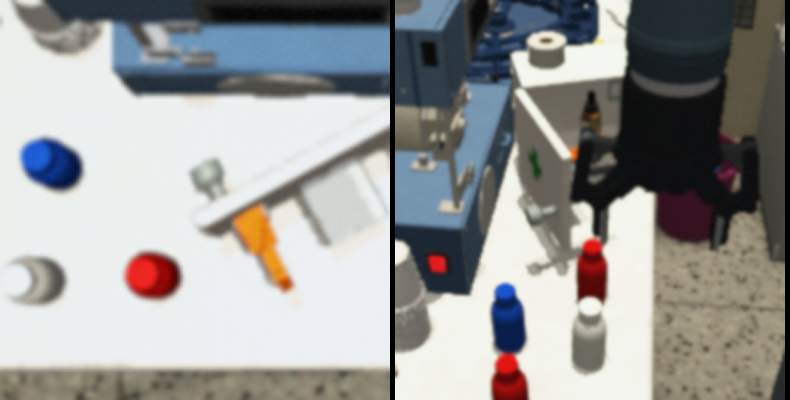

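The bottle stands upright on the bench at (35,278) in the top crop and (588,335) in the scene crop. The door is still wide open, everything else is where it was, and the robot touches nothing, so I'll hand in.

```bash
python3 -c "
from h import *
print(sign_off(),get_time())"
```

```text
the job is handed in; nothing more can be done
the job is handed in; nothing more can be done
```

The job is handed in at about 47 s: hook pressed down until it landed (about 5 N), door drawn free and swung to about 1.4 rad, bottle upright on the bench near x 0.46, y 0.205; on the way the gripper pressed on something near the bottle, probably the door's top edge, at about 26 N vertically (limit 40 N).

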